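# Wind the bell timer past its top mark and set ten minutes

## Robot

A 6-joint arm with a two-finger parallel gripper is mounted at the origin on a cart in front of the work surface, level with it; the furniture and walls round the work are solid. World frame = base frame: x ahead of the robot, y to its left, z up, the work surface at z = 0. Lengths are in m, angles in degrees, forces in N, time in s.
With the tool pointing down it reaches from about 0.4 to 0.825 m from the base axis. Payload 7 kg.
Tool frame: the origin (TCP) lies midway between the tips of the shut fingers; the grasp point (between the pads) lies r.pinch_z behind it (r.pinch_z is the distance from the TCP to the grasp point, in m); z points along the fingers, y is the line along which they close (so a half turn about z gives the same grasp; the last joint's range is limited). The gripper opens to 88 mm and grips with 3 to 60 N. Pads are 19 mm wide; open, the fingers measure 130 mm over their backs; the gripper's body (78 mm by 193 mm) begins 47 mm behind the grasp point.
Start: joints at [82.053, 20.546, 0.682, 0, -70.136, -16.507], TCP at [0.279, 0.614, 0.227] pointing down, gripper open.
Joint ranges: [-176.03, 176.03], [-82.01, 121.73], [-58.28, 71.71], [-173.87, 95.51], [-174.79, -0.11], [-173.66, 173.66]. Speed limits (degrees/s): [136.94, 136.94, 172.46, 180, 180, 180].

## Interface

Orientations are given as [roll, pitch, yaw] about the fixed x, y, z axes, in that order (R = Rz(yaw) Ry(pitch) Rx(roll)).
In Python, from plant import r, optics, job gives the robot as it stands.
- The arm moves only by the shell command python3 -m crank 'ROWS' [FORCE]. ROWS is JSON, a list of rows, each an object with "xyz": the shift along the tool's x, y, z in units of 30 mm (1.0 is 30 mm), a list of three; "delta_rot": the turn, a rotation vector about the tool's x, y, z in degrees, a list of three; "claw": the closure, from 0 (fully open) to 1 (shut). A call has 1 to 20 rows; each row is the pose to reach, as a shift and turn from the pose commanded when the call began, along the tool's axes at that moment; what a row does not reach only later rows make up. A row lasts 1/8 s, in which the tool goes at most 62.5 mm and 10.7 degrees, less where a joint would pass 70% of its speed; a pose out of reach is approached as far as the arm can. A call with a gripper value outside its range is refused whole. The fingers move at their own pace and stop on an object; FORCE is the grip in N (left out, the last holds). Time passes only in rows, so rows that repeat a pose let the fingers close. It gives the time, the measured TCP pose, the force, the opening and the grip force at its end, in the units of the state.
- r.get_state(): the state, without advancing time (a new reading comes with each control period).
- optics.capture(name): name is "scene" or "top" or "wrist"; returns a dict with "img" (480x640x3 uint8, blue, green, red), "fovy" (degrees; the focal length in pixels is half the picture's height over the tangent of half this angle, whatever the lens; pixels are square), "cx", "cy" (the principal point, pixels), "dist" ([k1, k2, p1, p2, k3] as OpenCV has them; the pictures are not rectified), "eye" and "rotation" of the camera in the world; the wrist camera has in their place "hand_eye" (4x4, takes a point from camera to tool coordinates, whose origin is the TCP and whose axes are the flange's). Camera axes: x right, y up, looking along -z (the intrinsics and any distortion apply to the point x, -y, -z); pixel columns grow to the right and rows downward; lengths in m; the calibration is good to about 2 mm. A picture is of the moment at which its call begins: read the wrist's pose just before it. There is no depth.
- job.close_job(): hands the job in; it is judged then, once.
The state is a dict: "time_s": time; "joints": joint angles; "qd": joint speeds; "joint_torque": joint torques, N m; "tcp_pos": TCP position; "eef_rot": TCP orientation; "contact_force": force on the tool from outside, world axes, zero at the start; "moment": the same for the moment, N m; "gripper_width": finger opening in m; "gripper_force": force on a finger pad.
Only numpy, scipy, OpenCV 4.12 (cv2) and the standard library are available. Lean on these libraries where they do the work, as an engineer would, in place of code of your own. Each camera call takes 0.05 s, during which the arm holds its last target. There are 200 camera calls.

## Task

Set the square white bell timer on the blue mat to ten minutes (the third of the four long ticks): wind its knob clockwise until it is past the red fifteen-minute mark at the top of its scale, then bring it back down to ten, and let go. The mechanism is stiff and the timer light and loose, so bear down gently on the knob all the while you turn it (about 18 N; 30 N would be too much) to keep the case from twisting or sliding on the mat, do not force the knob on against its end stop, and leave the other things on and round the mat where they are.

Things in the scene. Friction and masses are not known exactly. Their poses are not given: they have to be found in the camera images.
- bell_timer: Loose white square case 104 x 104 mm, about 0.3 kg, on four rubber feet 54 mm from its centre; its top is 40 mm above the mat. Origin: centre of the underside; z up, -x to the brass stud on its front, y left. Friction alone (coefficient about 1) holds it: too little while the knob turns, unless the knob is pressed down with 14 N or more.
- dial (a joint): The timer's knob: clockwise angle seen from above, rad; 0 at the 0 tick, 0.18 rad a minute: 0.90 at 5, 1.80 at 10, 2.70 at the red 15 mark; hard end stop at 2.97, where the whole case would twist along. It takes 0.30 N m to turn either way and stays where it is left.
- dial_grip (a point): On the knob's axis, middle of its grip bar, 61.5 mm above the mat's top; turns with the knob: x along the bar to its pointer end (orange line), z up. The grey bar is 54 mm long (x), 14 mm thick (y), 30 mm tall (15 mm above and below this point), on a round skirt 58 mm across that turns with it, whose top is 15 mm below this point; fingertips may rest on the skirt.
- mark_10 (a point): The inner end of the long white tick for 10 minutes on the timer's black dial plate (ticks 0 to 15, one a minute, clockwise; 0, 5, 10 and 15 are long), 40 mm above the mat's top, 32 mm from the knob's axis.
- mark_15 (a point): The inner end of the long red tick for 15 minutes, the top of the scale, 40 mm above the mat's top, 32 mm from the knob's axis.
- mat: The blue bench mat under the timer, 200 mm (x) x 280 mm (y), 4 mm thick, fixed to the bench; origin: centre of its underside, z up. The timer starts square to it and must stay within 0.15 rad and 12 mm of its place. More than 35 N between timer and mat, the timer's weight included, is too much.
- bottle_red: A dropper bottle with a red collar, 25 mm across, 99 mm tall, standing at the left end of the mat; origin under its centre. Leave it alone.
- bottle_blue: A dropper bottle with a blue collar, 25 mm across, 99 mm tall, standing at the left end of the mat; origin under its centre. Leave it alone.
- gel_card: A flat test card with a green stripe, 52 x 53 x 6 mm, lying at the right end of the mat; origin under its centre. Leave it alone.
- red_marker: A dark marker pen with red ends, 124 x 13 x 15 mm, lying on the bench to the left of the mat. Leave it alone.

How it is judged:
By the outcome, as a careful person would: the job done as asked, in the order asked, and still so for the second after the job is handed in, with the robot touching nothing.
It also fails if it takes over 64 s, if anything falls off the work surface, if the arm or the gripper's body presses on something with over 40 N, if the wrist force passes 120 N, or if a joint passes its speed limit or range.

## Working session

There is one attempt and no reset: what is moved stays moved. The work goes in short steps, Python scripts to look and compute and a shell command to move; the robot and the scene stay as the last step left them, time stands still between calls to the robot, and variables do not carry over. Pictures are saved under pics/ and viewed, at most 11 in all, crops included, and the job is handed in when it is done.

```bash
mkdir -p pics; ls; python3 - <<'E'
from plant import r,optics,job
import cv2
s=r.get_state();print(s, r.pinch_z)
for n in("top","scene"):
    c=optics.capture(n);cv2.imwrite(f"pics/{n}1.png",c["img"]);print(n,{k:v for k,v in c.items() if k!="img"})
E
```

```text
pics
{'time_s': 0.0, 'joints': array([ 8.20533550e+01,  2.05933196e+01,  6.32620203e-01, -2.02534353e-02,
       -7.01351049e+01, -1.65067335e+01]), 'qd': array([ 0.02348088,  0.01447306, -0.0335279 ,  0.00522045,  0.02386581,
       -0.03055844]), 'joint_torque': array([ 9.32959629e-04, -5.82719707e+01,  2.93070710e+01,  6.99750736e+00,
        6.99098004e-03, -1.50454903e-04]), 'tcp_pos': array([0.27924016, 0.61398795, 0.22559223]), 'eef_rot': array([ 1.79902734e+02, -8.96881414e-03, -2.44602689e+01]), 'contact_force': array([-0.71181158,  0.03379222,  0.46748359]), 'moment': array([ 0.03412977, -0.02032569,  0.02982624]), 'gripper_force': 0.0, 'gripper_width': 0.08788690951551525} 0.0188
top {'fovy': 49.02482533038774, 'cx': 314.18929436411054, 'cy': 240.76687224194808, 'dist': array([-0.13533104,  0.        ,  0.        ,  0.        ,  0.        ]), 'eye': array([0.38936769, 0.30804226, 0.90407714]), 'rotation': array([  8.32367487,   1.37948091, -88.34656245])}
scene {'fovy': 45.26759094977186, 'cx': 331.0862630852308, 'cy': 239.21489356442441, 'dist': array([-0.01424796,  0.        ,  0.        ,  0.        ,  0.        ]), 'eye': array([ 0.09890086, -0.33341743,  0.5557278 ]), 'rotation': array([ 59.48963987,   1.03458838, -32.95452164])}
```

View pics/top1.png

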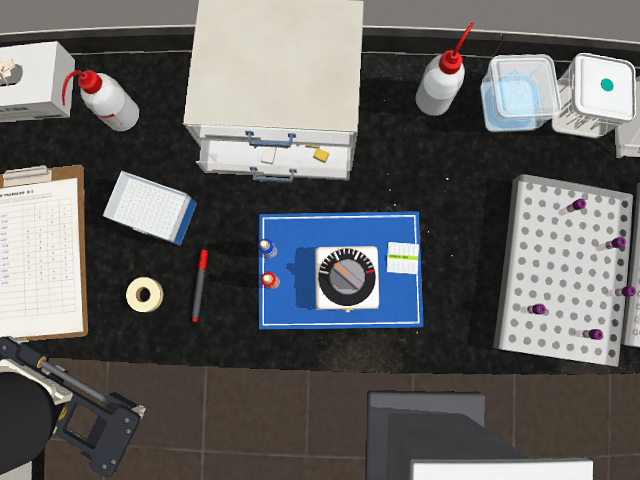

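View pics/scene1.png

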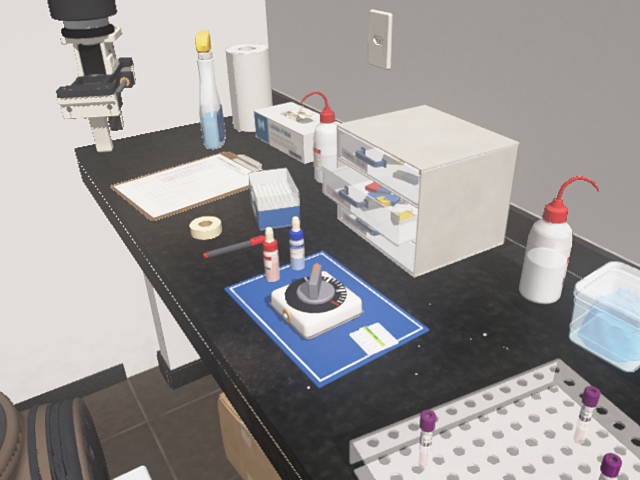

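The top view shows the timer at about (347,277) on the mat, with bottles at (267,246) and (270,281) and the card at (403,258). I'll enlarge it and project.

```bash
cat > h.py <<'E'
import numpy as np, cv2
from scipy.spatial.transform import Rotation as R
from plant import r,optics,job
def cam(c,s=None):
    f=240/np.tan(np.radians(c["fovy"]/2)); K=np.array([[f,0,c["cx"]],[0,f,c["cy"]],[0,0,1]])
    if "eye" in c: return K,c["dist"],np.array(c["eye"]),R.from_euler('xyz',c["rotation"],degrees=True).as_matrix()
    T=np.eye(4);T[:3,:3]=R.from_euler('xyz',s["eef_rot"],degrees=True).as_matrix();T[:3,3]=s["tcp_pos"]
    M=T@np.array(c["hand_eye"]);return K,c["dist"],M[:3,3],M[:3,:3]
def px2w(C,uv,z):
    K,d,e,Rm=C
    p=cv2.undistortPoints(np.array([[uv]],float),K,np.array(d))[0,0]
    v=Rm@np.array([p[0],-p[1],-1]); return e+v*(z-e[2])/v[2]
def w2px(C,P):
    K,d,e,Rm=C; q=(np.atleast_2d(P)-e)@Rm; q=q*[1,-1,-1]
    return cv2.projectPoints(q.reshape(-1,1,3),np.zeros(3),np.zeros(3),K,np.array(d))[0].reshape(-1,2)
E
python3 - <<'E'
from h import *
c=optics.capture("top");C=cam(c)
im=c["img"][230:320,240:430]
cv2.imwrite("pics/crop1.png",cv2.resize(im,None,fx=4,fy=4,interpolation=cv2.INTER_CUBIC)) 
for uv,z in [((260,213),.004),((419,211.5),.004),((423,326),.004),((260,328),.004),((316,248),.044),((377.5,247),.044),((379,308),.044),((316,309),.044),((349,273),.08)]: print(uv,px2w(C,uv,z).round(4))
E
```

```text
(260, 213) [0.5671 0.4297 0.004 ]
(419, 211.5) [0.5766 0.1521 0.004 ]
(423, 326) [0.379  0.1447 0.004 ]
(260, 328) [0.3682 0.4213 0.004 ]
(316, 248) [0.5026 0.329  0.044 ]
(377.5, 247) [0.5069 0.2278 0.044 ]
(379, 308) [0.407 0.224 0.044]
(316, 309) [0.4027 0.3262 0.044 ]
(349, 273) [0.4597 0.2753 0.08  ]
```

View pics/crop1.png

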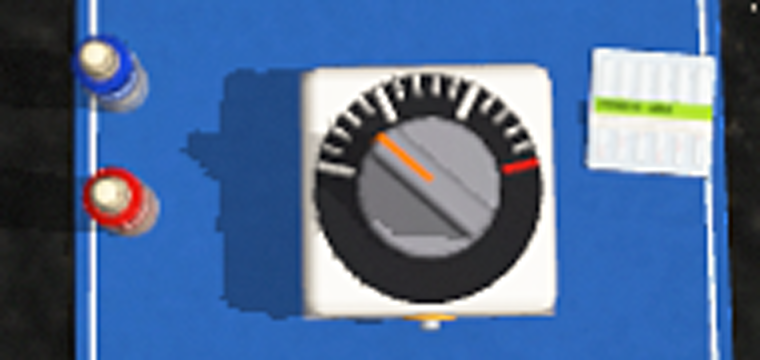

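The crop shows the pointer (orange tip at crop (380,137), axis about (430,185)) at roughly 3–4 min, with the 0 tick at left and red 15 at right. The timer measures 102 mm square with yaw about 2.4°, centred near (0.455, 0.277), which matches the given size. I'll move above it, tool x along the bar.

```bash
python3 -m crank '[{"xyz":[2,1.55,0],"delta_rot":[0,0,-10],"claw":0},{"xyz":[4,3.1,0],"delta_rot":[0,0,-20],"claw":0},{"xyz":[5.5,4.3,0],"delta_rot":[0,0,-30],"claw":0.2},{"xyz":[7,5.5,0],"delta_rot":[0,0,-40],"claw":0.4},{"xyz":[8.5,6.6,0],"delta_rot":[0,0,-50],"claw":0.4},{"xyz":[10,7.8,0],"delta_rot":[0,0,-60],"claw":0.4},{"xyz":[10,7.8,0],"delta_rot":[0,0,-70],"claw":0.4},{"xyz":[10,7.8,0],"delta_rot":[0,0,-78.5],"claw":0.4},{"xyz":[10,7.8,0],"delta_rot":[0,0,-78.5],"claw":0.4},{"xyz":[10,7.8,0],"delta_rot":[0,0,-78.5],"claw":0.4},{"xyz":[10,7.8,0],"delta_rot":[0,0,-78.5],"claw":0.4},{"xyz":[10,7.8,0],"delta_rot":[0,0,-78.5],"claw":0.4}]' 20
python3 - <<'E'
from h import *
s=r.get_state();c=optics.capture("wrist");C=cam(c,s);print(s["joints"].round(1),s["tcp_pos"],s["eef_rot"],s["gripper_width"],s["contact_force"])
cv2.imwrite("pics/w1.png",c["img"])
print(w2px(C,[[.4547,.2768,.0805],[.4547,.2768,.044]]).round(1))
E
```

```text
time_s: 1.65
tcp_pos: [0.4555, 0.2774, 0.2265]
eef_rot: [-180.0, 0.0, 54.0]
contact_force: [-0.1, -0.6, -0.4]
gripper_width: 0.053
gripper_force: 0.0
[ 52.4   7.2 -17.2  -0.  -65.7  91.6] [0.45550948 0.27744441 0.22650437] [-1.79998284e+02  5.73755496e-03  5.40187558e+01] 0.053042253280819844 [-0.05127789 -0.59911846 -0.38819285]
[[315.7 223.6]
 [315.8 214.2]]
```

View pics/w1.png

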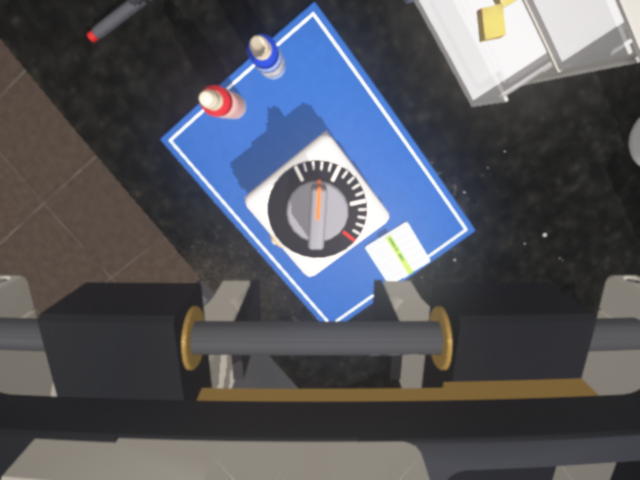

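```bash
python3 - <<'E'
import cv2
im=cv2.imread("pics/w1.png")[125:285,230:400]
cv2.imwrite("pics/w1c.png",cv2.resize(im,None,fx=3.7,fy=3.7,interpolation=cv2.INTER_CUBIC))
E
```

```text
(no output)
```

View pics/w1c.png

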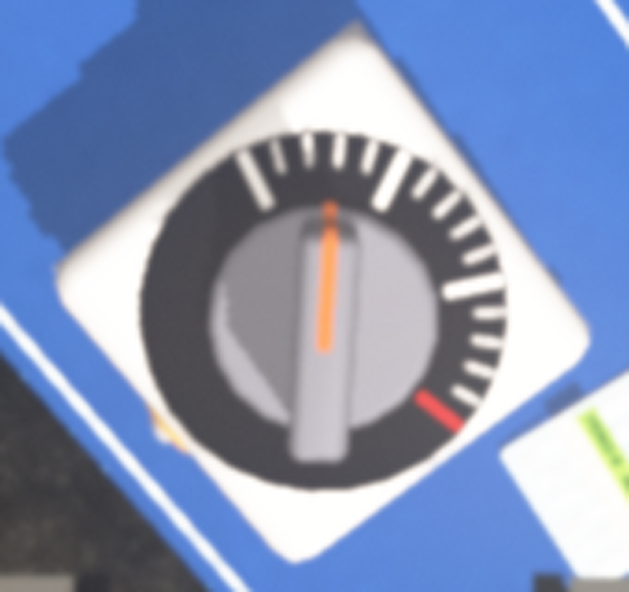

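```bash
cat > m.py <<'E'
from h import *
E
python3 - <<'E'
from h import *
s=r.get_state();c=optics.capture("wrist");C=cam(c,s)
P=lambda u,v,z:px2w(C,(u/3.7+230-.4,v/3.7+125-.4),z)[:2]
print("plate",P(323.5,310,.044).round(4))
t=np.array([P(*p,.044) for p in((266,207),(382,207),(445,293),(418,396))])
# fit circle r=32 with angles a0-dial
from scipy.optimize import least_squares
d=np.array([0,.9,1.8,2.7])
f=lambda q:(q[:2]+.032*np.c_[np.cos(q[2]-d),np.sin(q[2]-d)]-t).ravel()
o=least_squares(f,[.455,.277,1.4]);print("ticks fit",o.x[:2].round(4),np.degrees(o.x[2]),(f(o.x)*1e3).round(1))
k=np.array([P(*p,.044) for p in((352,22),(62,272),(590,340),(295,562))]);print("corners",k.mean(0).round(4),np.linalg.norm(k[0]-k[3]),np.linalg.norm(k[1]-k[2]))
a,b=P(332,232,.0805),P(319,460,.0805);v=a-b
print("bar",((a+b)/2).round(4),np.linalg.norm(v),np.degrees(np.arctan2(v[1],v[0])))
print(s["tcp_pos"],s["eef_rot"])
E
```

```text
plate [0.459  0.2806]
ticks fit [0.4573 0.2786] 79.44105670220974 [ 0.4  0.  -0.5  0.5  0.1 -0.3 -0.  -0.2]
corners [0.4598 0.2811] 0.1400944550849523 0.13533201382305507
bar [0.4584 0.2792] 0.05354744398268881 50.88300781965339
[0.45554802 0.27741604 0.22653341] [-1.79997941e+02  2.27376625e-03  5.40276501e+01]
```

The fit is consistent: axis at about (0.458, 0.279), 0 tick at yaw 79.4°, bar at yaw about 51° (dial ≈ 0.50). Target tool yaws are about −82.5° for past 15 and −23.7° for 10. Next I descend with the fingers astride the bar.

```bash
python3 -m crank '[{"xyz":[0.1,0.04,1.5],"delta_rot":[0,0,3],"claw":0.4},{"xyz":[0.1,0.04,3],"delta_rot":[0,0,3],"claw":0.4},{"xyz":[0.1,0.04,4.3],"delta_rot":[0,0,3],"claw":0.4},{"xyz":[0.1,0.04,5.2],"delta_rot":[0,0,3],"claw":0.4},{"xyz":[0.1,0.04,5.6],"delta_rot":[0,0,3],"claw":0.4},{"xyz":[0.1,0.04,5.7],"delta_rot":[0,0,3],"claw":0.4},{"xyz":[0.1,0.04,5.75],"delta_rot":[0,0,3],"claw":0.4},{"xyz":[0.1,0.04,5.75],"delta_rot":[0,0,3],"claw":0.4}]' 15
python3 - <<'E'
from h import *
s=r.get_state();c=optics.capture("wrist");print(s["tcp_pos"],s["contact_force"],s["moment"])
cv2.imwrite("pics/w2.png",c["img"])
E
```

```text
time_s: 2.75
tcp_pos: [0.4588, 0.2794, 0.055]
eef_rot: [180.0, -0.1, 51.1]
contact_force: [-0.4, 0.3, 0.8]
gripper_width: 0.0528
gripper_force: 0.0
[0.45881671 0.27943873 0.05499141] [-0.40392197  0.3259445   0.79925129] [-0.11380394 -0.08331789 -0.00796263]
```

View pics/w2.png

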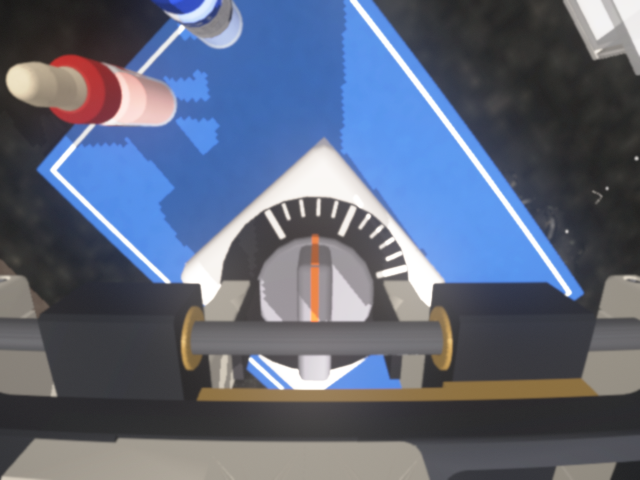

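The bar is vertical at u≈316, midway between the fingers (232–402), and nothing is touched. Closing gently.

```bash
python3 -m crank '[{"xyz":[0,0,0.05],"delta_rot":[0,0,0],"claw":0.6},{"xyz":[0,0,0.08],"delta_rot":[0,0,0],"claw":0.75},{"xyz":[0,0,0.08],"delta_rot":[0,0,0],"claw":0.8},{"xyz":[0,0,0.08],"delta_rot":[0,0,0],"claw":0.85},{"xyz":[0,0,0.08],"delta_rot":[0,0,0],"claw":1},{"xyz":[0,0,0.08],"delta_rot":[0,0,0],"claw":1},{"xyz":[0,0,0.08],"delta_rot":[0,0,0],"claw":1}]' 10; python3 -m crank '[{"xyz":[0,0,0.02],"delta_rot":[0,0,0],"claw":1},{"xyz":[0,0,0.02],"delta_rot":[0,0,0],"claw":1},{"xyz":[0,0,0.02],"delta_rot":[0,0,0],"claw":1}]' 35
```

```text
time_s: 3.68
tcp_pos: [0.4584, 0.279, 0.0517]
eef_rot: [-180.0, -0.0, 51.0]
contact_force: [-0.4, -0.1, 0.1]
gripper_width: 0.0138
gripper_force: 10.0
time_s: 4.05
tcp_pos: [0.4584, 0.279, 0.0516]
eef_rot: [180.0, -0.0, 51.1]
contact_force: [-2.9, -0.4, 6.1]
gripper_width: 0.0138
gripper_force: 35.0
```

```bash
python3 -m crank '[{"xyz":[0,0,0.02],"delta_rot":[0,0,0],"claw":1},{"xyz":[0,0,0.03],"delta_rot":[0,0,0],"claw":1},{"xyz":[0,0,0.03],"delta_rot":[0,0,0],"claw":1},{"xyz":[0,0,0.03],"delta_rot":[0,0,0],"claw":1}]' 45
```

```text
time_s: 4.55
tcp_pos: [0.4584, 0.279, 0.0516]
eef_rot: [180.0, -0.0, 51.1]
contact_force: [-6.4, -1.8, 15.3]
gripper_width: 0.014
gripper_force: 45.0
```

```bash
python3 -m crank '[{"xyz":[-0.01,-0.01,0.01],"delta_rot":[0,0,0],"claw":1},{"xyz":[-0.01,-0.01,0.01],"delta_rot":[0,0,0],"claw":1},{"xyz":[-0.01,-0.01,0.01],"delta_rot":[0,0,0],"claw":1}]' 45
```

```text
time_s: 4.92
tcp_pos: [0.4584, 0.279, 0.0515]
eef_rot: [180.0, -0.1, 51.1]
contact_force: [-4.5, -1.8, 16.7]
gripper_width: 0.0139
gripper_force: 45.0
```

```bash
python3 -m crank '[{"xyz":[-0.01,-0.01,0.005],"delta_rot":[0,0,3],"claw":1},{"xyz":[-0.01,-0.01,0.005],"delta_rot":[0,0,7],"claw":1},{"xyz":[-0.01,-0.01,0.005],"delta_rot":[0,0,11],"claw":1},{"xyz":[-0.01,-0.01,0.005],"delta_rot":[0,0,15],"claw":1},{"xyz":[-0.01,-0.01,0.005],"delta_rot":[0,0,15],"claw":1},{"xyz":[-0.01,-0.01,0.005],"delta_rot":[0,0,15],"claw":1}]' 50; python3 -c "
from h import *
print(r.get_state()['moment'])"
```

```text
time_s: 5.68
tcp_pos: [0.4584, 0.279, 0.0515]
eef_rot: [180.0, -0.1, 36.1]
contact_force: [-2.4, -3.8, 17.0]
gripper_width: 0.0141
gripper_force: 50.0
[-1.41631085  1.0474399  -0.02348711]
```

```bash
python3 -m crank '[{"xyz":[-0.01,0.006,0.004],"delta_rot":[0,0,4],"claw":1},{"xyz":[-0.01,0.006,0.004],"delta_rot":[0,0,8],"claw":1},{"xyz":[-0.01,0.006,0.004],"delta_rot":[0,0,12],"claw":1},{"xyz":[-0.01,0.006,0.004],"delta_rot":[0,0,16],"claw":1},{"xyz":[-0.01,0.006,0.004],"delta_rot":[0,0,20],"claw":1},{"xyz":[-0.01,0.006,0.004],"delta_rot":[0,0,24],"claw":1},{"xyz":[-0.01,0.006,0.004],"delta_rot":[0,0,28],"claw":1}]'; python3 - <<'E'
from h import *
s=r.get_state();print(s['moment'],s['contact_force'])
c=optics.capture("top");cv2.imwrite("pics/top2.png",cv2.resize(c["img"][190:350,230:450],None,fx=3.5,fy=3.5,interpolation=cv2.INTER_CUBIC))
E
```

```text
time_s: 6.55
tcp_pos: [0.4584, 0.2789, 0.0515]
eef_rot: [-180.0, -0.1, 8.0]
contact_force: [-2.3, -2.7, 16.1]
gripper_width: 0.0135
gripper_force: 50.0
[-1.15606027  1.16954637  0.29415349] [-2.33360642 -2.70230109 16.09677264]
```

View pics/top2.png

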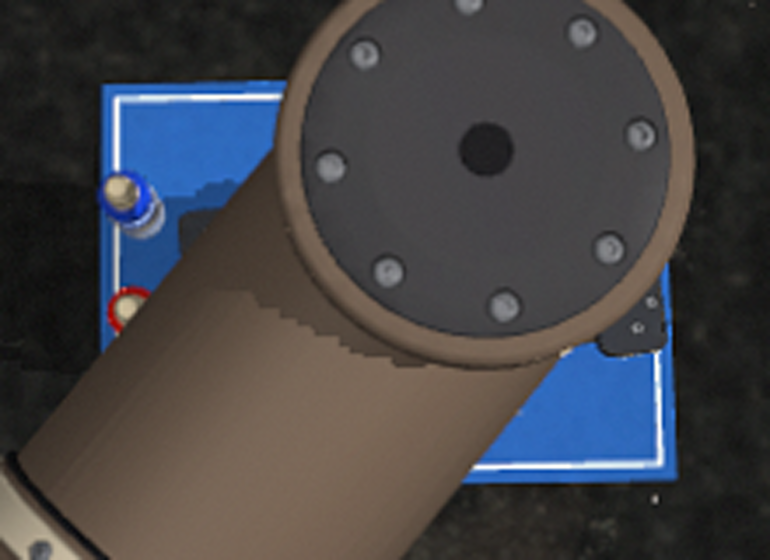

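The arm hides the timer from above, but the z moment of 0.29 N·m matches the knob turning. Continuing with a slightly firmer press.

```bash
python3 -m crank '[{"xyz":[-0.01,0.004,0.006],"delta_rot":[0,0,4],"claw":1},{"xyz":[-0.01,0.004,0.006],"delta_rot":[0,0,8],"claw":1},{"xyz":[-0.01,0.004,0.006],"delta_rot":[0,0,12],"claw":1},{"xyz":[-0.01,0.004,0.006],"delta_rot":[0,0,16],"claw":1},{"xyz":[-0.01,0.004,0.006],"delta_rot":[0,0,20],"claw":1},{"xyz":[-0.01,0.004,0.006],"delta_rot":[0,0,24],"claw":1},{"xyz":[-0.01,0.004,0.006],"delta_rot":[0,0,28],"claw":1},{"xyz":[-0.01,0.004,0.006],"delta_rot":[0,0,32],"claw":1}]'; python3 - <<'E'
from h import *
s=r.get_state();print(s['moment'],s['contact_force'],s['eef_rot'])
c=optics.capture("wrist");cv2.imwrite("pics/w3.png",c["img"])
E
```

```text
time_s: 7.6
tcp_pos: [0.4583, 0.2788, 0.0515]
eef_rot: [-179.9, -0.1, -24.0]
contact_force: [-1.4, -3.7, 17.1]
gripper_width: 0.0133
gripper_force: 50.1
[-1.26271699  0.89226039  0.28251823] [-1.39043518 -3.65077037 17.14730649] [-1.79893392e+02 -1.13227608e-01 -2.39795308e+01]
```

View pics/w3.png

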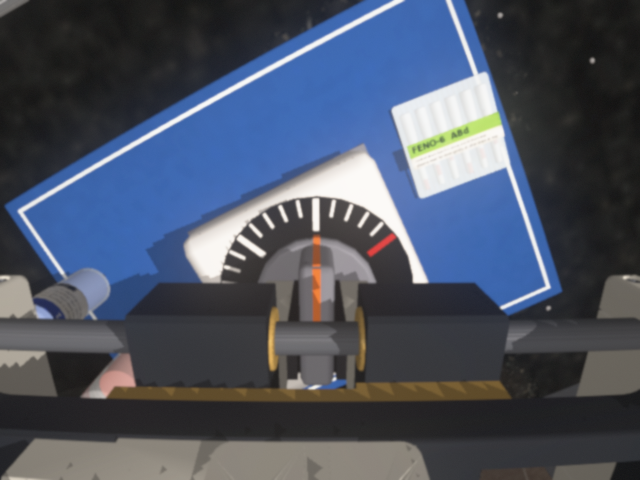

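Pointer line and 10 tick coincide (u≈316) at yaw −24°, as predicted, and the case is still square to the mat. Continuing past 15.

```bash
python3 -m crank '[{"xyz":[-0.008,0.01,0.003],"delta_rot":[0,0,4],"claw":1},{"xyz":[-0.008,0.01,0.003],"delta_rot":[0,0,8],"claw":1},{"xyz":[-0.008,0.01,0.003],"delta_rot":[0,0,12],"claw":1},{"xyz":[-0.008,0.01,0.003],"delta_rot":[0,0,16],"claw":1},{"xyz":[-0.008,0.01,0.003],"delta_rot":[0,0,20],"claw":1},{"xyz":[-0.008,0.01,0.003],"delta_rot":[0,0,24],"claw":1},{"xyz":[-0.008,0.01,0.003],"delta_rot":[0,0,28],"claw":1},{"xyz":[-0.008,0.01,0.003],"delta_rot":[0,0,32],"claw":1}]';python3 -c "
from h import *
print(r.get_state()['moment'])"
```

```text
time_s: 8.65
tcp_pos: [0.4583, 0.2788, 0.0515]
eef_rot: [-179.8, -0.0, -56.0]
contact_force: [-1.1, -2.9, 17.7]
gripper_width: 0.0136
gripper_force: 50.1
[-1.20958945  0.5296055   0.28264281]
```

```bash
python3 -m crank '[{"xyz":[0,0.008,0],"delta_rot":[0,0,4],"claw":1},{"xyz":[0,0.008,0],"delta_rot":[0,0,8],"claw":1},{"xyz":[0,0.008,0],"delta_rot":[0,0,12],"claw":1},{"xyz":[0,0.008,0],"delta_rot":[0,0,16],"claw":1},{"xyz":[0,0.008,0],"delta_rot":[0,0,20],"claw":1},{"xyz":[0,0.008,0],"delta_rot":[0,0,23.5],"claw":1},{"xyz":[0,0.008,0],"delta_rot":[0,0,26.5],"claw":1},{"xyz":[0,0.008,0],"delta_rot":[0,0,26.5],"claw":1}]'; python3 - <<'E'
from h import *
s=r.get_state();print(s['moment'],s['contact_force'],s['eef_rot'])
c=optics.capture("wrist");cv2.imwrite("pics/w4.png",c["img"])
E
```

```text
time_s: 9.65
tcp_pos: [0.4582, 0.2789, 0.0515]
eef_rot: [-179.8, 0.1, -82.4]
contact_force: [-1.0, -3.1, 16.7]
gripper_width: 0.0136
gripper_force: 50.0
[-1.10318481  0.27097814  0.13253432] [-0.97607966 -3.06610894 16.70321369] [-1.79804904e+02  5.96005420e-02 -8.23967632e+01]
```

View pics/w4.png

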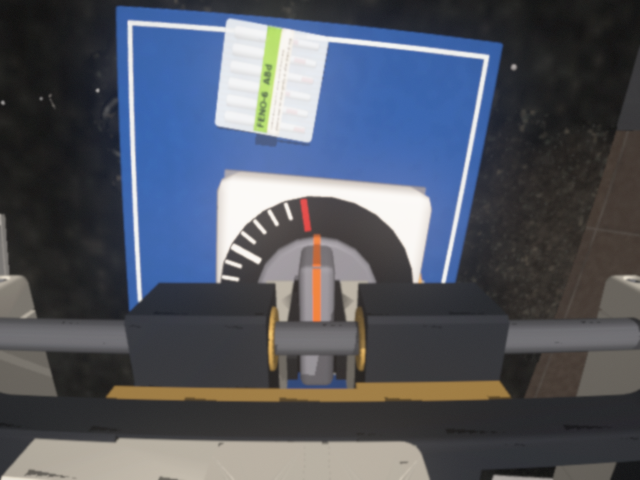

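The pointer (u≈316) is clearly past the red tick (u≈305), the case is square and the stop hasn't been reached. Now back.

```bash
python3 -m crank '[{"xyz":[0,0.004,0.004],"delta_rot":[0,0,-3],"claw":1},{"xyz":[0,0.004,0.004],"delta_rot":[0,0,-7],"claw":1},{"xyz":[0,0.004,0.004],"delta_rot":[0,0,-11],"claw":1},{"xyz":[0,0.004,0.004],"delta_rot":[0,0,-15],"claw":1},{"xyz":[0,0.004,0.004],"delta_rot":[0,0,-19],"claw":1},{"xyz":[0,0.004,0.004],"delta_rot":[0,0,-23],"claw":1},{"xyz":[0,0.004,0.004],"delta_rot":[0,0,-27],"claw":1},{"xyz":[0,0.004,0.004],"delta_rot":[0,0,-30],"claw":1}]'; python3 -c "
from h import *
print(r.get_state()['moment'])"
```

```text
time_s: 10.7
tcp_pos: [0.4583, 0.2788, 0.0515]
eef_rot: [-179.8, -0.0, -52.3]
contact_force: [-0.3, -2.9, 16.7]
gripper_width: 0.0137
gripper_force: 50.0
[-1.27381019  0.07863157 -0.30523835]
```

```bash
python3 -m crank '[{"xyz":[0,0.004,0.004],"delta_rot":[0,0,-4],"claw":1},{"xyz":[0,0.004,0.004],"delta_rot":[0,0,-8],"claw":1},{"xyz":[0,0.004,0.004],"delta_rot":[0,0,-12],"claw":1},{"xyz":[0,0.004,0.004],"delta_rot":[0,0,-16],"claw":1},{"xyz":[0,0.004,0.004],"delta_rot":[0,0,-20],"claw":1},{"xyz":[0,0.004,0.004],"delta_rot":[0,0,-24],"claw":1},{"xyz":[0,0.004,0.004],"delta_rot":[0,0,-27],"claw":1},{"xyz":[0,0.004,0.004],"delta_rot":[0,0,-28.5],"claw":1},{"xyz":[0,0.004,0.004],"delta_rot":[0,0,-28.5],"claw":1},{"xyz":[0,0.004,0.004],"delta_rot":[0,0,-28.5],"claw":1}]'; python3 - <<'E'
from h import *
s=r.get_state();print(s['moment'],s['contact_force'],s['eef_rot'])
c=optics.capture("wrist");cv2.imwrite("pics/w5.png",cv2.resize(c["img"][150:350,180:450],None,fx=2.9,fy=2.9,interpolation=cv2.INTER_CUBIC))
E
```

```text
time_s: 11.95
tcp_pos: [0.4583, 0.2789, 0.0515]
eef_rot: [-179.8, -0.1, -23.9]
contact_force: [0.1, -3.2, 17.5]
gripper_width: 0.0135
gripper_force: 50.0
[-1.29951622 -0.01771131 -0.16283297] [ 0.09400322 -3.23855731 17.47420195] [-1.79813785e+02 -1.48867448e-01 -2.38876796e+01]
```

View pics/w5.png

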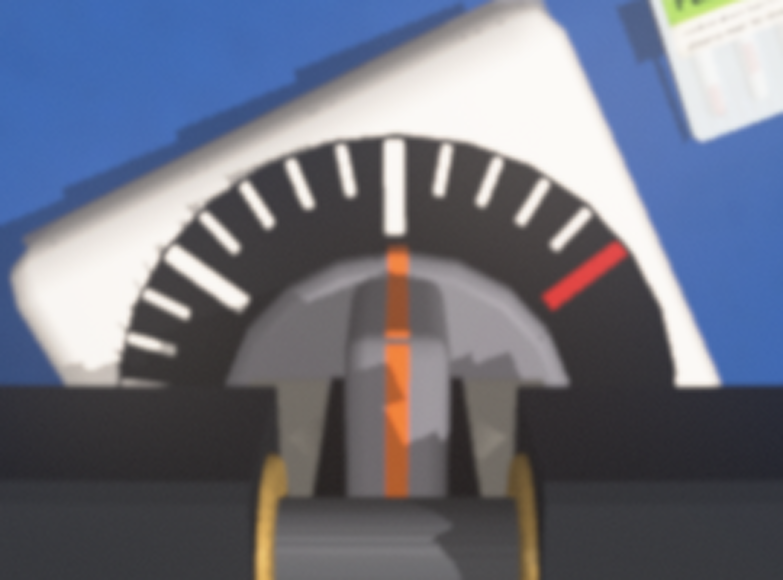

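The pointer sits at crop u≈397.5 against the tick's 394.5, about 1° clockwise of it, and the case is square. A 0.8° nudge, then unload.

```bash
python3 -m crank '[{"xyz":[0.004,0.009,0.004],"delta_rot":[0,0,-0.8],"claw":1},{"xyz":[0.004,0.009,0.004],"delta_rot":[0,0,-0.9],"claw":1},{"xyz":[0.004,0.009,0],"delta_rot":[0,0,-0.5],"claw":1},{"xyz":[0.004,0.009,0],"delta_rot":[0,0,-0.4],"claw":1},{"xyz":[0.004,0.009,0],"delta_rot":[0,0,-0.4],"claw":1}]';python3 -m crank '[{"xyz":[0.004,0.009,-0.01],"delta_rot":[0,0,0],"claw":1},{"xyz":[0.006,0.012,-0.025],"delta_rot":[0,0,0],"claw":1},{"xyz":[0.006,0.012,-0.035],"delta_rot":[0,0,0],"claw":1},{"xyz":[0.006,0.012,-0.035],"delta_rot":[0,0,0],"claw":1}]' 20; python3 -c "
from h import *
print(r.get_state()['moment'])"
```

```text
time_s: 12.62
tcp_pos: [0.4583, 0.2788, 0.0515]
eef_rot: [-179.8, -0.2, -23.5]
contact_force: [-0.3, -3.4, 17.3]
gripper_width: 0.0135
gripper_force: 50.0
time_s: 13.12
tcp_pos: [0.4583, 0.2788, 0.0516]
eef_rot: [-179.8, -0.1, -23.5]
contact_force: [2.5, 1.3, 6.6]
gripper_width: 0.0139
gripper_force: 20.0
[ 0.27578858 -1.15694793  0.06833901]
```

Open slowly, then lift straight up and look.

```bash
python3 -m crank '[{"xyz":[-0.003,-0.003,-0.01],"delta_rot":[0,0,0],"claw":0.8},{"xyz":[-0.003,-0.003,-0.02],"delta_rot":[0,0,0],"claw":0.7},{"xyz":[0,0,-0.1],"delta_rot":[0,0,0],"claw":0.5},{"xyz":[0,0,-0.3],"delta_rot":[0,0,0],"claw":0.4},{"xyz":[0,0,-0.7],"delta_rot":[0,0,0],"claw":0.4},{"xyz":[0,0,-1.5],"delta_rot":[0,0,0],"claw":0.4},{"xyz":[0,0,-2.5],"delta_rot":[0,0,0],"claw":0.4},{"xyz":[0,0,-3.5],"delta_rot":[0,0,0],"claw":0.4},{"xyz":[0,0,-4.5],"delta_rot":[0,0,0],"claw":0.4},{"xyz":[0,0,-4.5],"delta_rot":[0,0,0],"claw":0.4},{"xyz":[0,0,-4.5],"delta_rot":[0,0,0],"claw":0.4},{"xyz":[0,0,-4.5],"delta_rot":[0,0,0],"claw":0.4}]' 20; python3 - <<'E'
from h import *
s=r.get_state();print(s['contact_force'])
c=optics.capture("wrist");C=cam(c,s)
a0=np.radians(79.44);ax=np.array([.458,.279]);P=lambda d,rr,z:[*(ax+rr*np.array([np.cos(a0-d),np.sin(a0-d)])),z]
print(w2px(C,[P(1.8,.032,.044),P(2.7,.032,.044),P(0,.032,.044),P(1.8,.027,.0805),P(1.8,-.027,.0805)]).round(1))
cv2.imwrite("pics/w6.png",c["img"]);cv2.imwrite("pics/w6c.png",cv2.resize(c["img"][40:290,150:490],None,fx=2.3,fy=2.3,interpolation=cv2.INTER_CUBIC))
E
```

```text
time_s: 14.62
tcp_pos: [0.456, 0.2769, 0.1844]
eef_rot: [179.9, 0.0, -23.6]
contact_force: [0.3, 0.8, -0.2]
gripper_width: 0.0523
gripper_force: 0.0
[ 0.28969795  0.78797346 -0.24577387]
[[312.4 185. ]
 [343.  199.9]
 [275.2 231.8]
 [311.9 199.3]
 [312.  269.7]]
```

View pics/w6c.png

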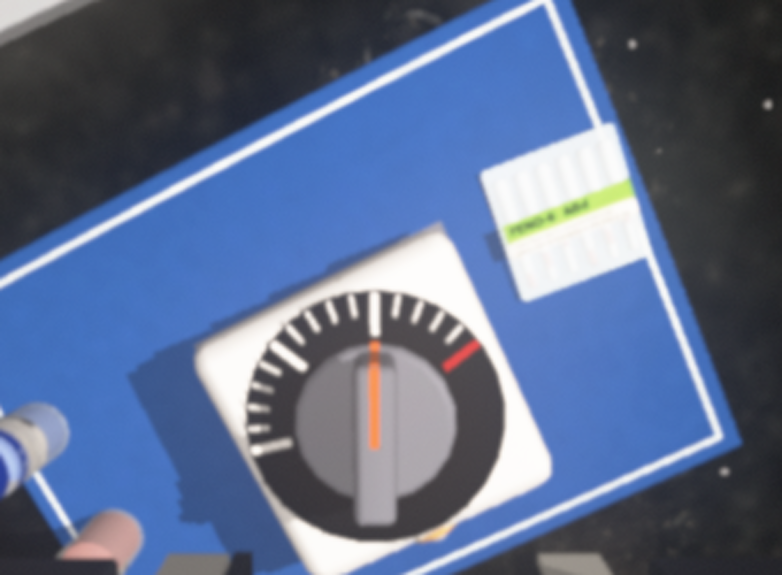

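The pointer and the 10 tick line up (both at crop u≈375). The case is square to the mat, and the bottles and card in view are still standing and lying as before. The gripper is clear.

```bash
python3 -c "
from plant import job
print(job.close_job())"
```

```text
the job is handed in; nothing more can be done
None
```

The timer is set to ten minutes: I wound it past the red 15 mark without reaching the end stop, brought it back to the 10 tick and released it, with the case still square on the mat and nothing else touched, and handed the job in at about 15 s (no verdict was shown).

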